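Weigh and label a packed tub

TASK

The packed tub already stands on the scale: get its label printed. Lightly press with the fingertips, in this order, the scale's round power button until it latches in, then the product's preset key (the second of the four square keys, counted from the left as you face the console), then the print key on top of the label printer, letting each come free before the next. Press no other key, do not touch the tub or the weighing plate while it weighs, pick nothing up, leave the things standing around where they are, and finish clear of everything.

Things in the scene. Friction and masses are not known exactly. Their poses are not given: they have to be found in the camera images.
- scale: Cream bench scale, fixed, 330 deep (x) x 320 wide (y) mm. Origin: middle of its footprint on the table; x from its front (console, facing the worker) to its back, y to the worker's left, z up. The console panel slopes up 15 degrees, from 38 mm high at the front edge to 67 mm; one row of six keys lies on it 134 mm in front of the origin, a flat display behind them. Keep any push on it well under 30 N.
- plate: Steel weighing plate 215 (x) x 300 (y) x 12 mm behind the console. Origin: centre of its underside, 57 mm behind the scale's origin and 88 mm above the table; its top is 100 mm above the table. Not to be touched.
- power (a joint): Latch of the round power button, travel in m: 0 = out (scale off), 0.004 = home; it takes about 2.5 N, has no spring and stays in where it is left; in by more than 3 mm counts as latched. The cap rides on it on an overtravel spring (1.5 N/mm), which lets it sink about 4 mm further under 5 to 8 N once the latch is home and comes back when let go.
- power_top (a point): Round grey power button, 24 mm diameter, at the right-hand end of the console row. Point: centre of its top face, 11 mm off the panel when out, 7 mm when latched; at y = -122 mm of the scale; z axis out of the button, square to the sloping panel.
- preset2 (a joint): Second preset key, travel in m: 0 = up, 0.006 = bottomed. Spring return: 1.7 N to start it, 3.9 N at 2 mm, 8 N at the bottom; over 2 mm down registers as a press.
- preset2_top (a point): THE preset key to press: second from the left of the four. Flat square key 22 x 22 mm on the scale's console, grey; the four stand 42 mm apart, centre to centre, at y = +118, +76, +34 and -8 mm of the scale. Point: centre of its top face, 8 mm off the panel at rest; z out of the key, square to the sloping panel, x up the slope, y to the worker's left.
- printer: Pale grey label printer, fixed, 200 deep (x) x 150 wide (y) x 145 high mm, standing to the left or to the right of the scale. Origin: middle of its footprint on the table; x axis from its front (label slot, towards the worker) to its back, y to the worker's left, z up. Its only key is on the flat top near the front edge. Pushes on it well under 30 N too.
- printkey (a joint): Print key, travel in m: 0 = up, 0.006 = bottomed. Spring return: 1.7 N to start it, 3.9 N at 2 mm, 8 N at the bottom; over 2 mm down registers as a press.
- printkey_top (a point): Flat grey print key, 24 (x) x 48 (y) mm, on the printer's top 58 mm in front of the printer's origin. Point: centre of its top face, 8 mm above the printer's top (153 mm above the table) at rest; z axis up.
- tub: Clear closed tub of dark red plums, 110 x 150 x 58 mm, loose, about 0.4 kg, standing on the weighing plate. Origin: centre of its underside; y along its length. Not to be touched.
- spray: White spray bottle with black trigger head, 72 mm diameter, 170 mm tall, loose, on the table at the worker's left. Origin: centre of its underside. Leave alone.
- empties: Stack of empty round white tubs, 99 mm diameter, 121 mm tall, loose, on the table at the worker's right. Origin: centre of its underside. Leave alone.
- preset1 (a joint): Leftmost preset key. Flat square key 22 x 22 mm on the scale's console, grey; travel in m as preset2. Not to be pressed.
- preset3 (a joint): Third preset key from the left. Flat square key 22 x 22 mm on the scale's console, grey; travel in m as preset2. Not to be pressed.
- preset4 (a joint): Fourth preset key from the left. Flat square key 22 x 22 mm on the scale's console, grey; travel in m as preset2. Not to be pressed.
- tare (a joint): Wide tare key 22 x 36 mm between the presets and the power button, at y = -62 mm of the scale, travel in m as preset2. Not to be pressed.

How it is judged (in metres and radians):
On the way, in this order (a step that is already met when the one before it is completed fails the run):
1. the power button is pressed in with the fingers and latched, the preset and print keys being up (value of joint power above 0.003 m and contact force between the fingers and scale above 0.2 N and value of joint each of preset2, printkey below 0.001 m), for 0.1 s.
2. the second preset key is pressed down with the fingers, the scale being on and the print key up (value of joint preset2 above 0.002 m and value of joint power above 0.003 m and contact force between the fingers and scale above 0.2 N and value of joint printkey below 0.001 m), for 0.1 s.
3. the print key is pressed down with the fingers, the preset key being up again (value of joint printkey above 0.002 m and value of joint power above 0.003 m and contact force between the fingers and printer above 0.2 N and value of joint preset2 below 0.001 m), for 0.1 s.
At the end, for the whole second after the job is handed in: The power button is in (over 3 mm of 4), the preset and print keys are up again (within 1 mm), the tub stands still and upright on the plate within 5 mm of where it was, and the other loose things are within 15 mm of where they were (value of joint power above 0.003 m and value of joint each of preset2, printkey below 0.001 m and distance of tub from where it was at the start of the episode below 0.005 m and angle between tub's own z axis and vertical below 0.05 rad and linear speed of tub below 0.01 m/s and distance of each of spray, empties from where it was at the start of the episode below 0.015 m); the robot touches nothing.
It fails at once if the preset or print key is pressed while the scale is still off (value of joint power below 0.0028 m and value of joint any of preset2, printkey above 0.002 m).
It fails at once if another key of the scale is pressed (value of joint any of preset1, preset3, preset4, tare above 0.002 m).
It fails at once if the scale or printer is pushed with more than 30 N (contact force between any of the fingers, the arm and scale above 30 N or contact force between any of the fingers, the arm and printer above 30 N).
It fails at once if the robot touches the weighing plate or the tub on it (contact force between any of the fingers, the arm and tub above 0.5 N or contact force between any of the fingers, the arm and plate above 0.5 N).
It fails at once if the tub on the plate is shifted or lifted more than 5 mm, or a thing standing around more than 15 mm (distance of tub from where it was at the start of the episode above 0.005 m or distance of any of spray, empties from where it was at the start of the episode above 0.015 m).
It also fails if it takes over 58 s, if anything falls off the work surface, if the arm or the gripper's body presses on something with over 40 N, if the wrist force passes 120 N, or if a joint passes its speed limit or range.

ROBOT

A 6-joint arm with a two-finger parallel gripper is mounted at the origin on the work surface. World frame = base frame: x ahead of the robot, y to its left, z up, the work surface at z = 0. Lengths are in mm, angles in rad, forces in N, time in s.
With the tool pointing down it reaches from about 275 to 1000 mm from the base axis. Payload 8.4 kg.
Tool frame: the origin (TCP) lies at the very end of the fingers, on their centre line; the grasp point (between the pads) lies 19 mm behind it (r.pinch_z is the distance from the TCP to the grasp point, in mm); z points along the fingers, y is the direction in which the jaws open and shut (so a half turn about z gives the same grasp; the last joint's range is limited). The gripper opens to 85 mm and grips with 20 to 120 N. Pads are 22 mm wide; open, the fingers measure 114 mm over their backs; the gripper's body (76 mm by 85 mm) begins 54 mm behind the grasp point. The pads swing forward as they close: fully open they stand 13 mm farther back than shut.
Start: joints at [1.215, 0.353, 1.633, -0, 1.155, -0.002], TCP at [216.539, 586.292, 209.981] pointing down, gripper open.
Joint ranges: [-2.63, 2.63], [-0.92, 2.1], [0.06, 2.66], [-1.3, 4.44], [0, 2.69], [-3.02, 3.02]. Speed limits (rad/s): [2.22, 2.22, 2.79, 3.14, 3.14, 3.14].

INTERFACE

Orientations are given as [roll, pitch, yaw] about the fixed x, y, z axes, in that order (R = Rz(yaw) Ry(pitch) Rx(roll)).
In Python, from rig import r, optics gives the robot as it stands.
- The arm moves only by the shell command python3 -m creep 'ROWS' [FORCE]. ROWS is JSON, a list of rows, each an object with "dp": the shift along the tool's x, y, z in mm, a list of three; "angular": the turn, a rotation vector about the tool's x, y, z in rad, a list of three; "fingers": the finger opening in mm, from 0 to 85.4. In form: [{"dp": [dx, dy, dz], "angular": [wx, wy, wz], "fingers": fingers}, ...]. A call has 1 to 5 rows; each row is the pose to reach, as a shift and turn from the pose commanded when the call began, along the tool's axes at that moment; what a row does not reach only later rows make up. A row lasts 1/12 s, in which the tool goes at most 41.7 mm and 7.16 degrees, less where a joint would pass 70% of its speed; a pose out of reach is approached as far as the arm can. A call with a gripper value outside its range is refused whole. The fingers move at their own pace and stop on an object; FORCE is the grip in N (left out, the last holds). Time passes only in rows, so rows that repeat a pose let the fingers close. It gives the time, the measured TCP pose, the force and the opening at its end, in the units of the state.
- r.sense(): the state, without advancing time (a new reading comes with each control period).
- optics.grab_frame(name): name is "side" or "top"; returns the picture (400x640x3 uint8, blue, green, red); there is no depth.
- optics.camera_params(name): a dict with "fx", "fy", "cx", "cy" (pixels), "eye" and "rotation" of the camera in the world. Camera axes: x right, y up, looking along -z (the intrinsics and any distortion apply to the point x, -y, -z); pixel columns grow to the right and rows downward; lengths in mm; the calibration is good to about 2 mm. A picture is of the moment at which its call begins. camera_params takes no time and is no camera call.
- r.sign_off(): hands the job in, once; it reports no verdict.
The state is a dict: "clock": time; "qpos": joint angles; "qvel": joint speeds; "joint_efforts": joint torques, N m; "eef_pos": TCP position; "tcp_rot": TCP orientation; "contact_force": force on the tool from outside, world axes, zero at the start; "wrist_torque": the same for the moment, N m; "opening": opening from 0.0 (shut) to 1.0 (fully open).
Only numpy, scipy, OpenCV 4.12 (cv2) and the standard library are available. Lean on these libraries where they do the work, as an engineer would, in place of code of your own. Each camera call takes 0.05 s, during which the arm holds its last target.

## Working session

There is one attempt and no reset: what is moved stays moved. The work goes in short steps, Python scripts to look and compute and a shell command to move; the robot and the scene stay as the last step left them, time stands still between calls to the robot, and variables do not carry over. Pictures are saved under pics/ and viewed, and the job is handed in when it is done.

```bash
mkdir -p pics; ls
python3 - <<'E'
from rig import r, optics
import cv2
for n in("side","top"):
    cv2.imwrite(f"pics/{n}0.png",optics.grab_frame(n)); print(n,optics.camera_params(n))
print(r.sense())
E
```

```text
pics
side {'fx': 451.45958101848623, 'fy': 451.45958101848623, 'cx': 321.4544061114098, 'cy': 200.28729146100784, 'eye': array([ 346.27245346, -932.9946579 , 1017.30386552]), 'rotation': array([ 0.82670641, -0.00271099, -0.2405999 ])}
top {'fx': 496.7191850772042, 'fy': 496.7191850772042, 'cx': 320.15130258846114, 'cy': 196.8333111212759, 'eye': array([ 405.04135676,   12.57812966, 1879.18657136]), 'rotation': array([ 0.10063689,  0.00169953, -1.59433069])}
{'clock': 0.1, 'qpos': array([ 1.21461558e+00,  3.53586659e-01,  1.63406996e+00,  1.87451930e-05,
        1.15523526e+00, -2.38333177e-03]), 'qvel': array([-1.99375885e-05, -7.99094905e-04, -1.06849759e-03, -9.31978333e-04,
        4.44345143e-04,  1.46630102e-03]), 'joint_efforts': array([-1.39078365e-03, -6.06358266e+01, -3.42817640e+01, -1.09829609e-04,
        3.99910205e-03, -8.41456057e-06]), 'eef_pos': array([216.35824073, 585.85163201, 209.32757167]), 'tcp_rot': array([-3.14029348e+00, -2.02363696e-05,  2.78778765e+00]), 'contact_force': array([-1.09134763,  0.31367419, -0.66700102]), 'wrist_torque': array([0.00020453, 0.06008605, 0.04884251]), 'opening': 0.9978286172949845}
```

View pics/side0.png

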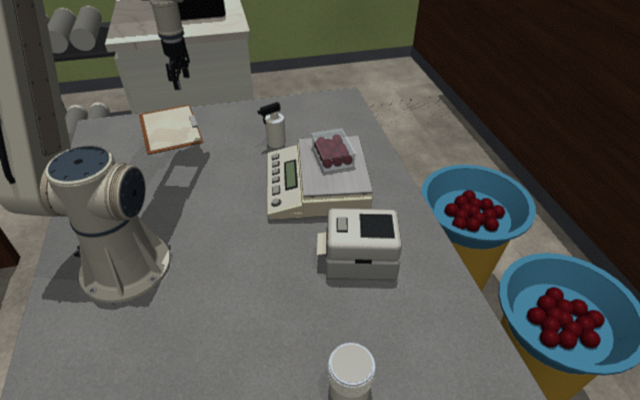

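View pics/top0.png

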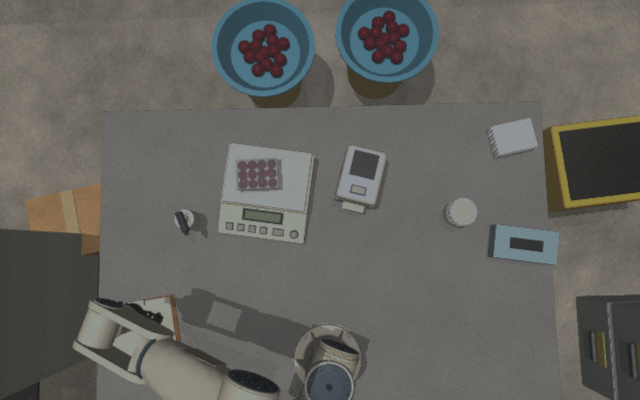

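```bash
python3 - <<'E'
import cv2
t=cv2.imread("pics/top0.png");s=cv2.imread("pics/side0.png")
cv2.imwrite("pics/tc1.png",cv2.resize(t[135:255,210:320],None,fx=5,fy=5,interpolation=cv2.INTER_CUBIC)[:600])
cv2.imwrite("pics/tc2.png",cv2.resize(t[135:225,320:400],None,fx=6,fy=6,interpolation=cv2.INTER_CUBIC))
cv2.imwrite("pics/sc1.png",cv2.resize(s[120:290,255:415],None,fx=3.5,fy=3.5,interpolation=cv2.INTER_CUBIC))
E
cat > h.py <<'E'
import numpy as np,cv2
from scipy.spatial.transform import Rotation as Ro
from rig import r,optics
def cam(n):
    p=optics.camera_params(n); R=Ro.from_euler('xyz',p['rotation']).as_matrix(); return p,R
def proj(n,X):
    p,R=cam(n); c=(np.atleast_2d(X)-p['eye'])@R
    return np.c_[p['cx']+p['fx']*c[:,0]/-c[:,2], p['cy']-p['fy']*c[:,1]/-c[:,2]]
def back(n,uv,z):
    p,R=cam(n); uv=np.atleast_2d(uv).astype(float)
    d=np.c_[(uv[:,0]-p['cx'])/p['fx'],-(uv[:,1]-p['cy'])/p['fy'],-np.ones(len(uv))]@R.T
    return p['eye']+d*((z-p['eye'][2])/d[:,2])[:,None]
E
python3 -c "
from h import *
print(optics.camera_params('top').keys())
print(proj('side',[216,586,210]),proj('top',[216,586,210]),proj('side',[0,0,0]),proj('top',[0,0,0]))"
```

```text
dict_keys(['fx', 'fy', 'cx', 'cy', 'eye', 'rotation'])
[[183.73091672  92.166025  ]] [[148.87141118 308.57943134]] [[125.58768538 266.40029598]] [[327.02228245 357.44083535]]
```

View pics/tc1.png

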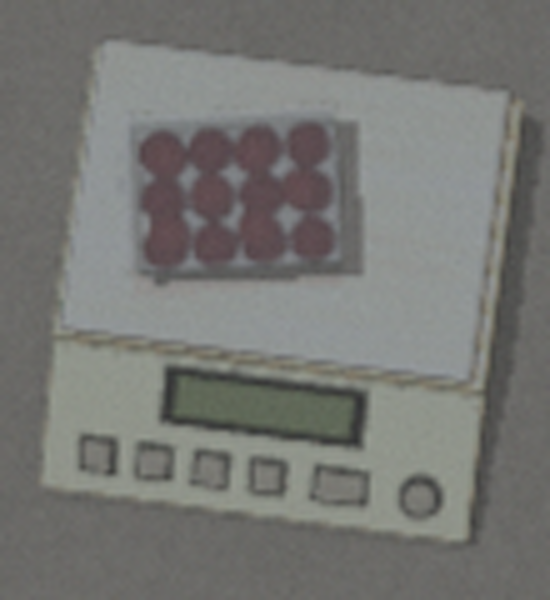

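View pics/tc2.png

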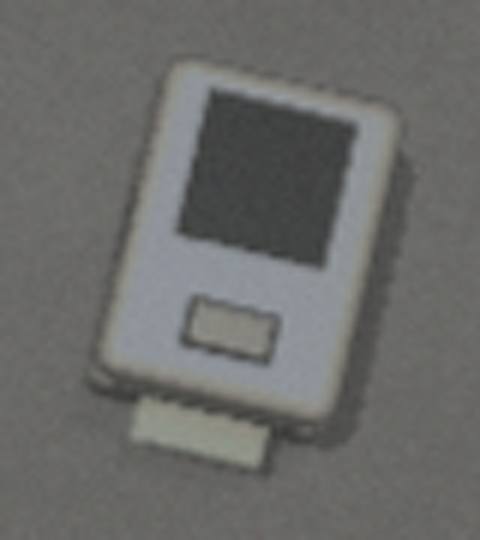

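View pics/sc1.png

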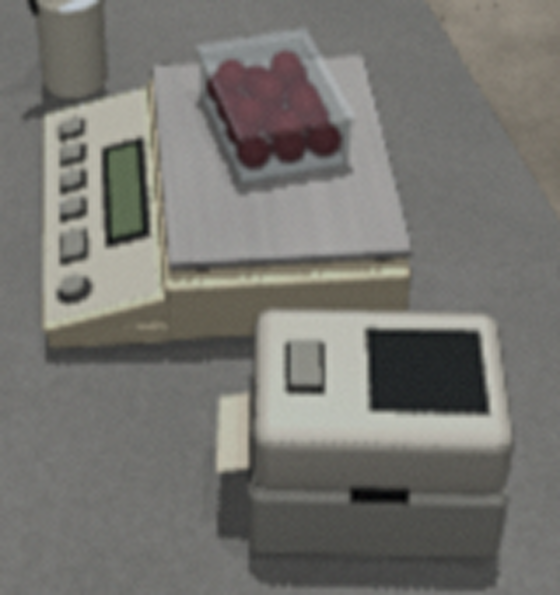

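```bash
cat > fit.py <<'E'
from h import *
from scipy.optimize import least_squares
f=lambda a,o,k:(np.array(a,float)+.5)/k-.5+o
ys=[118,76,34,-8,-62,-122]
hp=38+31*np.tan(np.radians(15)); s,c=np.sin(np.radians(15)),np.cos(np.radians(15))
P=[[-134-8*s,y,hp+8*c] for y in ys]; P[5]=[-134-11*s,-122,hp+11*c]
P+= [[-50.5,150,100],[-50.5,-150,100],[164.5,-150,100],[164.5,150,100]]
P=np.array(P)
T=f([(97,455),(153,461),(210,469),(267,475),(339,485),(420,496),(60,335),(480,388),(512,93),(103,40)],[210,135],5)
S=f([(72,127),(73,150),(73,176),(73,206),(73,243),(74,285),(154,66),(172,263),(408,250),(363,56)],[255,120],3.5)
def W(q): return P@Ro.from_euler('z',q[2]).as_matrix().T+[q[0],q[1],0]
def res(q,full=False):
    return np.r_[proj('top',W(q[:3]))-T+q[3:5],proj('side',W(q[:3]))-S+q[5:7]].ravel()
def go(fix):
    g=(lambda q:np.r_[res(np.r_[q,0,0,0,0])]) if fix else (lambda q:np.r_[res(q),q[3:]*1])
    return least_squares(g,[600,150,-.1]+([] if fix else [0]*4),loss='soft_l1',f_scale=.5)
for fix in(1,0):
    o=go(fix);print(o.x.round(3),o.cost);
    print(W(o.x)[[1,5]].round(1))
print(res(np.r_[go(1).x,0,0,0,0]).reshape(-1,2).round(1).tolist())
# printer key triangulation
Kt=f([(190,297),(278,315),(270,360),(184,340)],[320,135],6); Ks=f([(287,341),(323,341),(325,384),(290,388)],[255,120],3.5)
print(back('top',Kt.mean(0),153),back('side',Ks.mean(0),153))
print(back('top',f([(231,328)],[320,135],6),153),back('side',f([(305,362)],[255,120],3.5),153))
D=back('top',f([(210,90),(356,124),(323,268),(178,236)],[320,135],6),146);print(D.round(1))
e=D[1]-D[0]; print(np.arctan2(*( (D[0]-D[3])[[1,0]])),np.arctan2(e[0],-e[1]))
E
python3 fit.py
```

```text
[ 6.09304e+02  2.10642e+02 -1.54000e-01] 5.068150065589614
[[486.5 306.7  54. ]
 [455.3 111.2  56.9]]
[ 6.09579e+02  2.10995e+02 -1.54000e-01  4.30000e-02  5.47000e-01
  4.37000e-01  7.60000e-02] 3.6992429300167196
[[486.8 307.   54. ]
 [455.6 111.4  56.9]]
[[0.1, -0.5], [0.2, -0.2], [0.1, -0.3], [0.0, -0.0], [0.2, -0.1], [0.1, 0.0], [-0.1, -1.8], [-1.5, -1.6], [0.0, -1.1], [0.2, -1.1], [-0.6, -0.4], [-0.8, 0.3], [-0.7, 0.5], [-0.5, -0.2], [-0.4, -0.1], [-0.7, -0.2], [-0.7, -0.2], [-1.1, 0.3], [1.5, 0.1], [0.1, -0.2]]
[[ 602.88353629 -121.56796522  153.        ]] [[ 604.22994232 -123.9260832   153.        ]]
[[ 602.8766203  -121.85932804  153.        ]] [[ 603.73490958 -122.1532543   153.        ]]
[[ 745.3 -114.4  146. ]
 [ 722.9 -199.8  146. ]
 [ 637.8 -177.4  146. ]
 [ 658.8  -93.   146. ]]
-0.24287685163592035 -0.2563213975881755
```

```bash
cat > d.py <<'E'
from h import *
import sys
s15=np.radians(15)
def rot(yaw,tilt):
    c,s=np.cos(tilt),np.sin(tilt)
    return Ro.from_euler('z',yaw).as_matrix()@np.array([[-c,0,s],[0,1,0],[-s,0,-c]])
def top(name):
    n=Ro.from_euler('z',-.154).apply([-np.sin(s15),0,np.cos(s15)])
    return {'power':(np.array([455.5,111.3,56.9]),rot(-.154,s15),n),
     'preset2':(np.array([486.6,307,54.]),rot(-.154,s15),n),
     'print':(np.array([603.3,-122,153.]),rot(-.25,0),np.array([0,0,1.]))}[name]
if __name__=='__main__':
    st=r.sense(); R=Ro.from_euler('xyz',st['tcp_rot']).as_matrix()
    p,Rt,n=top(sys.argv[1]); 
    print('t',st['clock'],'pos',st['eef_pos'].round(1),'F',st['contact_force'].round(1),'q',st['qpos'].round(2),'op',round(st['opening'],2))
    for h in map(float,sys.argv[2:]):
        t=p+n*h
        print(h,t.round(1),'dp',(R.T@(t-st['eef_pos'])).round(1),'ang',Ro.from_matrix(R.T@Rt).as_rotvec().round(3))
E
python3 d.py power 120 20 0
python3 -c "
from h import *
print(back('top',[[183,217],[461,213]],[170,121]))" 2>&1 | tail -2
```

```text
t 0.1 pos [216.4 585.9 209.3] F [-1.1  0.3 -0.7] q [ 1.21  0.35  1.63  0.    1.16 -0.  ] op 1.0
120.0 [424.8 116.1 172.8] dp [-358.3 -368.4   37. ] ang [-0.027 -0.261 -0.198]
20.0 [450.4 112.1  76.2] dp [-383.7 -363.2  133.6] ang [-0.027 -0.261 -0.198]
0.0 [455.5 111.3  56.9] dp [-388.8 -362.1  152.9] ang [-0.027 -0.261 -0.198]
[[ 519.02773018  485.5491772   170.        ]
 [ 513.19394312 -486.31915399  121.        ]]
```

```bash
python3 -m creep '[{"dp":[0,0,-20],"angular":[0,0,0],"fingers":0},{"dp":[0,0,-20],"angular":[0,0,0],"fingers":0}]' 30
```

```text
clock: 0.27
eef_pos: [216.9, 587.3, 232.2]
tcp_rot: [3.139, 0.0, 2.788]
contact_force: [-0.2, 0.3, 0.9]
opening: 0.752
```

```bash
python3 -m creep '[{"dp":[-358,-368,59],"angular":[-0.027,-0.261,-0.198],"fingers":0},{"dp":[-358,-368,59],"angular":[-0.027,-0.261,-0.198],"fingers":0},{"dp":[-358,-368,59],"angular":[-0.027,-0.261,-0.198],"fingers":0},{"dp":[-358,-368,59],"angular":[-0.027,-0.261,-0.198],"fingers":0},{"dp":[-358,-368,59],"angular":[-0.027,-0.261,-0.198],"fingers":0}]'; python3 d.py power 120
```

```text
clock: 0.68
eef_pos: [299.7, 395.5, 205.3]
tcp_rot: [3.142, 0.262, 2.99]
contact_force: [0.7, -0.4, 0.9]
opening: 0.005
t 0.6833 pos [299.7 395.5 205.3] F [ 0.7 -0.4  0.9] q [ 1.1   0.11  1.99 -0.3   0.97 -0.16] op 0.01
120.0 [424.8 116.1 172.8] dp [-151.7 -257.4   74.3] ang [0.001 0.    0.003]
```

```bash
python3 -m creep '[{"dp":[-151,-257,74],"angular":[0,0,0.003],"fingers":0},{"dp":[-151,-257,74],"angular":[0,0,0.003],"fingers":0},{"dp":[-151,-257,74],"angular":[0,0,0.003],"fingers":0},{"dp":[-151,-257,74],"angular":[0,0,0.003],"fingers":0},{"dp":[-151,-257,74],"angular":[0,0,0.003],"fingers":0}]'; python3 d.py power 60
```

```text
clock: 1.1
eef_pos: [384.4, 205.9, 183.8]
tcp_rot: [3.139, 0.263, 2.985]
contact_force: [1.0, -0.3, 1.0]
opening: 0.004
t 1.1 pos [384.4 205.9 183.8] F [ 1.  -0.3  1. ] q [ 0.64 -0.02  2.19 -0.26  0.8  -0.61] op 0.0
60.0 [440.2 113.7 114.9] dp [-49.2 -82.6  84.4] ang [ 0.001  0.001 -0.003]
```

```bash
python3 -m creep '[{"dp":[-49,-83,84],"angular":[0,0,0],"fingers":0},{"dp":[-49,-83,84],"angular":[0,0,0],"fingers":0},{"dp":[-49,-83,84],"angular":[0,0,0],"fingers":0},{"dp":[-49,-83,84],"angular":[0,0,0],"fingers":0},{"dp":[-49,-83,84],"angular":[0,0,0],"fingers":0}]'; python3 d.py power 60 25
```

```text
clock: 1.52
eef_pos: [439.0, 112.7, 114.0]
tcp_rot: [3.141, 0.259, 2.98]
contact_force: [-0.2, -0.2, -0.1]
opening: -0.002
t 1.5167 pos [439.  112.7 114. ] F [-0.2 -0.2 -0.1] q [ 0.35  0.11  2.25 -0.24  0.56 -0.87] op -0.0
60.0 [440.2 113.7 114.9] dp [-1.2  1.2 -0.6] ang [-0.002 -0.003 -0.008]
25.0 [449.1 112.3  81. ] dp [-1.3  1.2 34.4] ang [-0.002 -0.003 -0.008]
```

```bash
python3 -m creep '[{"dp":[-1,1,15],"angular":[0,0,-0.008],"fingers":0},{"dp":[-1,1,34],"angular":[0,0,-0.008],"fingers":0},{"dp":[-1,1,34],"angular":[0,0,-0.008],"fingers":0},{"dp":[-1,1,34],"angular":[0,0,-0.008],"fingers":0}]'; python3 d.py power 25 5 0
python3 - <<'E'
from h import *
st=r.sense()
for n in('side','top'):
    f=optics.grab_frame(n); u,v=proj(n,st['eef_pos'])[0].astype(int); print(n,u,v)
    cv2.imwrite(f'pics/{n}1.png',cv2.resize(f[v-40:v+40,u-50:u+50],None,fx=6,fy=6,interpolation=cv2.INTER_CUBIC))
E
```

```text
clock: 1.85
eef_pos: [448.6, 115.3, 82.9]
tcp_rot: [-3.141, 0.261, 2.993]
contact_force: [0.5, 0.4, 0.3]
opening: 0.001
t 1.85 pos [448.6 115.3  82.9] F [0.5 0.4 0.3] q [ 0.35  0.19  2.26 -0.27  0.48 -0.85] op 0.0
25.0 [449.1 112.3  81. ] dp [-0.4 -2.9  2. ] ang [ 0.001 -0.001  0.006]
5.0 [454.2 111.5  61.7] dp [-0.4 -2.9 22. ] ang [ 0.001 -0.001  0.006]
0.0 [455.5 111.3  56.9] dp [-0.4 -2.9 27. ] ang [ 0.001 -0.001  0.006]
side 272 194
top 292 235
```

View pics/side1.png

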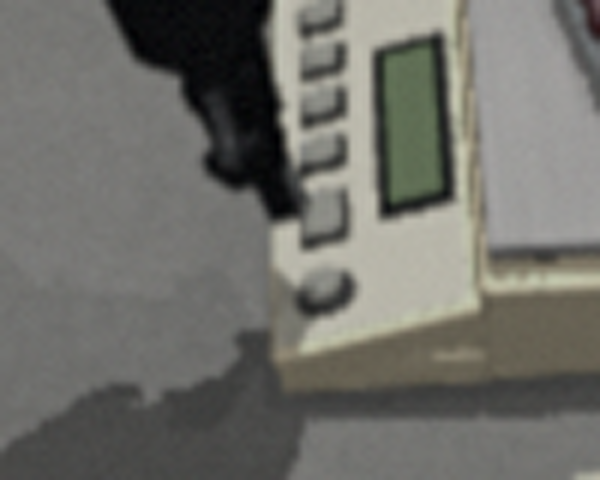

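View pics/top1.png

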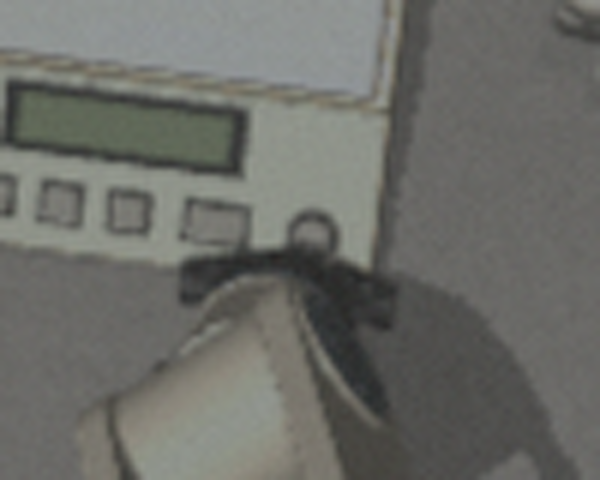

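```bash
python3 -m creep '[{"dp":[0,-1,2],"angular":[0,0,0],"fingers":0},{"dp":[0,-1,2],"angular":[0,0,0],"fingers":0},{"dp":[0,-1,2],"angular":[0,0,0],"fingers":0},{"dp":[0,-1,2],"angular":[0,0,0],"fingers":0}]'; python3 d.py power 8 0;  python3 -m creep '[{"dp":[0,0,0],"angular":[0,0,0],"fingers":0}]';python3 d.py power 8 0
```

```text
clock: 2.28
eef_pos: [449.8, 113.5, 81.4]
tcp_rot: [-3.141, 0.263, 2.992]
contact_force: [0.2, 0.8, -0.2]
opening: -0.0
t 2.2833 pos [449.8 113.5  81.4] F [ 0.2  0.8 -0.2] q [ 0.34  0.19  2.26 -0.27  0.47 -0.85] op -0.0
8.0 [453.5 111.6  64.6] dp [ 0.6 -1.4 17.2] ang [0.001 0.001 0.004]
0.0 [455.5 111.3  56.9] dp [ 0.6 -1.4 25.2] ang [0.001 0.001 0.004]
clock: 2.37
eef_pos: [449.8, 113.4, 81.2]
tcp_rot: [-3.141, 0.262, 2.992]
contact_force: [-0.7, -0.5, 0.5]
opening: 0.001
t 2.3667 pos [449.8 113.4  81.2] F [-0.7 -0.5  0.5] q [ 0.34  0.19  2.26 -0.27  0.47 -0.85] op 0.0
8.0 [453.5 111.6  64.6] dp [ 0.5 -1.2 17.1] ang [0.001 0.001 0.004]
0.0 [455.5 111.3  56.9] dp [ 0.5 -1.3 25.1] ang [0.001 0.001 0.004]
```

```bash
python3 -m creep '[{"dp":[0.5,-1.2,10],"angular":[0,0,0],"fingers":0},{"dp":[0.5,-1.2,20],"angular":[0,0,0],"fingers":0},{"dp":[0.5,-1.2,20],"angular":[0,0,0],"fingers":0},{"dp":[0.5,-1.2,20],"angular":[0,0,0],"fingers":0}]'; python3 d.py power 0
python3 - <<'E'
from h import *
st=r.sense()
for n in('side',):
    f=optics.grab_frame(n); u,v=proj(n,st['eef_pos'])[0].astype(int); print(n,u,v)
    cv2.imwrite(f'pics/{n}2.png',cv2.resize(f[v-40:v+40,u-50:u+50],None,fx=6,fy=6,interpolation=cv2.INTER_CUBIC))
E
```

```text
clock: 2.7
eef_pos: [453.8, 111.3, 61.3]
tcp_rot: [-3.141, 0.261, 2.992]
contact_force: [0.3, -0.3, -0.1]
opening: 0.002
t 2.7 pos [453.8 111.3  61.3] F [ 0.3 -0.3 -0.1] q [ 0.33  0.24  2.26 -0.3   0.42 -0.83] op 0.0
0.0 [455.5 111.3  56.9] dp [-0.5  0.3  4.7] ang [ 0.    -0.001  0.004]
side 274 199
```

View pics/side2.png

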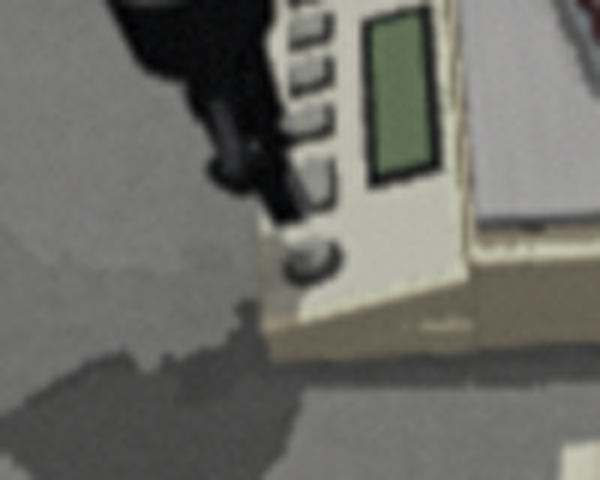

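```bash
python3 -m creep '[{"dp":[-0.5,0.3,1],"angular":[0,0,0.004],"fingers":0},{"dp":[-0.5,0.3,2],"angular":[0,0,0.004],"fingers":0},{"dp":[-0.5,0.3,3],"angular":[0,0,0.004],"fingers":0},{"dp":[-0.5,0.3,4],"angular":[0,0,0.004],"fingers":0}]'; python3 d.py power 0;python3 -m creep '[{"dp":[0,0,0.5],"angular":[0,0,0],"fingers":0},{"dp":[0,0,1],"angular":[0,0,0],"fingers":0},{"dp":[0,0,1],"angular":[0,0,0],"fingers":0}]'; python3 d.py power 0
```

```text
clock: 3.08
eef_pos: [455.9, 111.6, 58.0]
tcp_rot: [3.141, 0.262, 2.988]
contact_force: [-0.2, 0.6, -0.4]
opening: 0.004
t 3.0833 pos [455.9 111.6  58. ] F [-0.2  0.6 -0.4] q [ 0.33  0.25  2.26 -0.31  0.41 -0.82] op 0.0
0.0 [455.5 111.3  56.9] dp [ 0.6 -0.4  1. ] ang [0.001 0.001 0.   ]
clock: 3.33
eef_pos: [455.9, 111.5, 56.8]
tcp_rot: [3.141, 0.262, 2.988]
contact_force: [-0.5, -0.3, -0.0]
opening: 0.002
t 3.3333 pos [455.9 111.5  56.8] F [-0.5 -0.3 -0. ] q [ 0.33  0.25  2.26 -0.31  0.41 -0.82] op 0.0
0.0 [455.5 111.3  56.9] dp [ 0.3 -0.3 -0.2] ang [0.001 0.    0.   ]
```

```bash
for i in 1 2; do python3 -m creep '[{"dp":[0,0,0.5],"angular":[0,0,0],"fingers":0},{"dp":[0,0,1],"angular":[0,0,0],"fingers":0},{"dp":[0,0,1],"angular":[0,0,0],"fingers":0}]' | sed -n '2p;4p'; done
python3 - <<'E'
from h import *
st=r.sense()
for n in('side',):
    f=optics.grab_frame(n); u,v=proj(n,st['eef_pos'])[0].astype(int); print(n,u,v)
    cv2.imwrite(f'pics/{n}3.png',cv2.resize(f[v-30:v+30,u-40:u+40],None,fx=8,fy=8,interpolation=cv2.INTER_CUBIC))
E
```

```text
eef_pos: [456.2, 111.5, 55.8]
contact_force: [-0.5, -0.5, -0.2]
eef_pos: [456.4, 111.5, 54.8]
contact_force: [0.3, 0.0, -0.6]
side 275 201
```

View pics/side3.png

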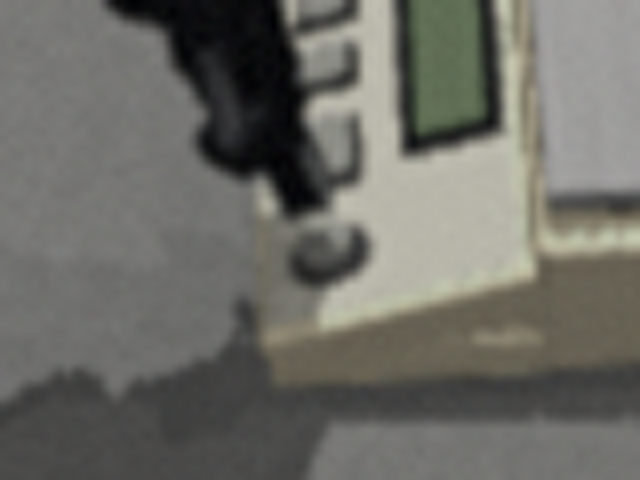

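Run:
```python
from h import *
s=cv2.imread('pics/side0.png');t=cv2.imread('pics/top0.png')
def cr(im,n,X,k=8,w=40,h=35):
    u,v=proj(n,X)[0]; u0,v0=int(u)-w,int(v)-h
    c=cv2.resize(im[max(v0,0):v0+2*h,u0:u0+2*w],None,fx=k,fy=k,interpolation=cv2.INTER_CUBIC)
    c=np.clip(c*1.6,0,255).astype(np.uint8)
    a=(int((u-u0+.5)*k),int((v-max(v0,0)+.5)*k)); cv2.circle(c,a,4,(0,0,255),1); return c
cv2.imwrite('pics/a0.png',cr(s,'side',[216.4,585.9,209.3]))
cv2.imwrite('pics/b0.png',cr(t,'top',[216.4,585.9,209.3]))
s1=optics.grab_frame('side');p=r.sense()['eef_pos']
cv2.imwrite('pics/a4.png',cr(s1,'side',p,8,40,37))
t1=optics.grab_frame('top')
cv2.imwrite('pics/b4.png',cr(t1,'top',p,8,40,37))
```

```text
(no output)
```

View pics/a0.png

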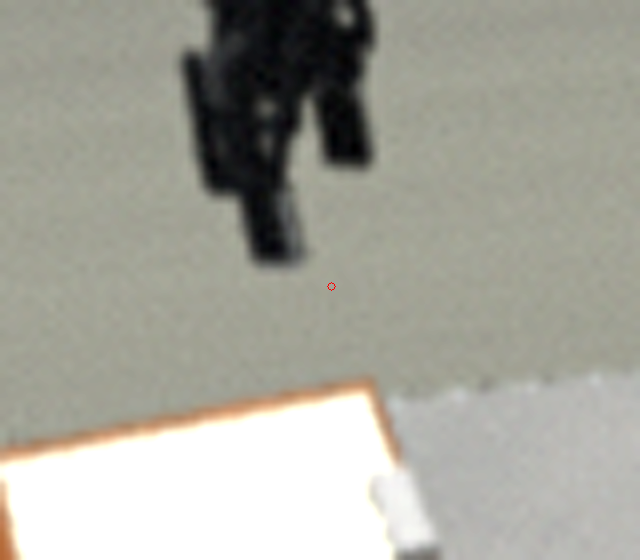

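View pics/a4.png

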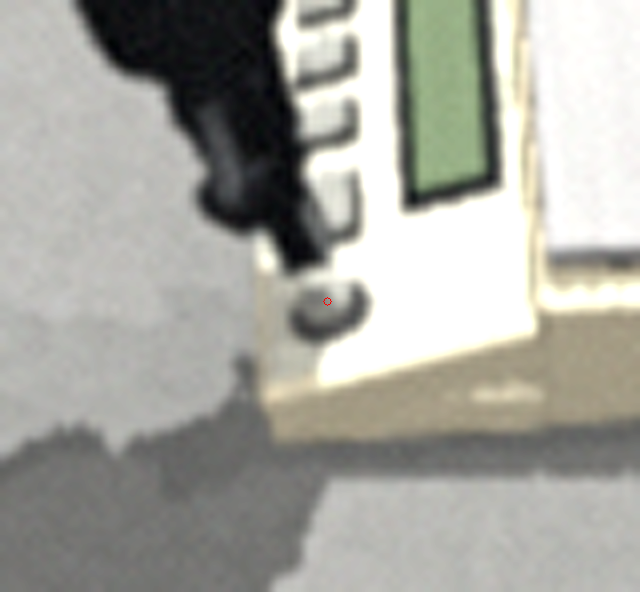

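View pics/b4.png

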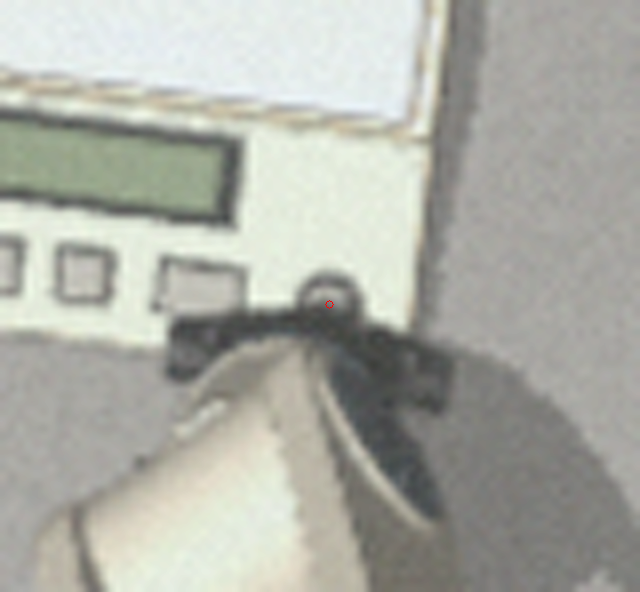

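Run:
```python
from h import *
a=proj('side',[216.4,585.9,209.3])[0]; b=proj('side',[216.4,585.9,229.3])[0]; print((b-a)*8)
for d in ((10,0,0),(0,10,0)): print((proj('side',np.array([216.4,585.9,209.3])+d)[0]-a)*8)
st=r.sense();p=st['eef_pos'];R=Ro.from_euler('xyz',st['tcp_rot']).as_matrix()
a=proj('side',p)[0]
print('now')
for i in range(3): print(i,(proj('side',p+R[:,i]*-20)[0]-a)*8)
print(r.pinch_z)
```

```text
[ -9.22204596 -40.64389929]
[22.98794955 -2.62609826]
[ -0.46247445 -10.89604254]
now
0 [ 48.57609692 -12.51348288]
1 [ 0.63246665 34.86120302]
2 [-16.66017046 -35.71528318]
18.700000000000003
```

```bash
for i in 1 2 3 4; do python3 -m creep '[{"dp":[0,0,1],"angular":[0,0,0],"fingers":0},{"dp":[0,0,2],"angular":[0,0,0],"fingers":0},{"dp":[0,0,2],"angular":[0,0,0],"fingers":0}]' | sed -n '2p;4p'; done; python3 d.py power 0
python3 - <<'E'
from h import *
s1=optics.grab_frame('side');p=r.sense()['eef_pos']
u,v=proj('side',p)[0].astype(int)
cv2.imwrite('pics/a5.png',np.clip(1.5*cv2.resize(s1[v-37:v+37,u-40:u+40],None,fx=8,fy=8,interpolation=cv2.INTER_CUBIC),0,255).astype('uint8'))
E
```

```text
eef_pos: [456.9, 111.4, 52.8]
contact_force: [-0.5, 0.2, 0.2]
eef_pos: [457.5, 111.3, 50.9]
contact_force: [-0.2, -0.2, 0.2]
eef_pos: [458.0, 111.2, 48.9]
contact_force: [-0.2, -0.4, 0.6]
eef_pos: [458.5, 111.1, 47.0]
contact_force: [-0.7, -0.5, 0.1]
t 4.9833 pos [458.5 111.1  47. ] F [-0.7 -0.5  0.1] q [ 0.33  0.28  2.26 -0.32  0.38 -0.8 ] op -0.0
0.0 [455.5 111.3  56.9] dp [  0.3  -0.3 -10.3] ang [0.001 0.    0.   ]
```

View pics/a5.png

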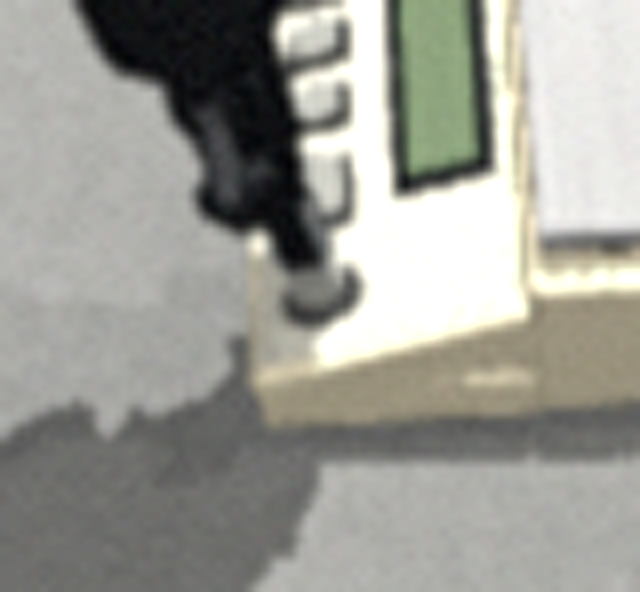

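```bash
for i in 1 2 3 4 5; do python3 -m creep '[{"dp":[0,0,1],"angular":[0,0,0],"fingers":0},{"dp":[0,0,1.5],"angular":[0,0,0],"fingers":0},{"dp":[0,0,1.5],"angular":[0,0,0],"fingers":0}]' | sed -n '2p;4p'; done; python3 d.py power 0
python3 - <<'E'
from h import *
s1=optics.grab_frame('side');p=r.sense()['eef_pos']
u,v=proj('side',p)[0].astype(int)
cv2.imwrite('pics/a6.png',np.clip(1.5*cv2.resize(s1[v-37:v+37,u-40:u+40],None,fx=8,fy=8,interpolation=cv2.INTER_CUBIC),0,255).astype('uint8'))
E
```

```text
eef_pos: [458.9, 111.1, 45.6]
contact_force: [-0.3, -0.2, -0.4]
eef_pos: [459.3, 111.0, 44.2]
contact_force: [-0.4, -0.1, -0.2]
eef_pos: [459.6, 110.9, 42.7]
contact_force: [0.1, 0.1, 0.1]
eef_pos: [460.0, 110.9, 41.3]
contact_force: [-0.3, -0.1, -0.6]
eef_pos: [460.4, 110.8, 39.8]
contact_force: [0.0, 0.8, 0.3]
t 6.2833 pos [460.4 110.8  39.8] F [0.  0.8 0.3] q [ 0.32  0.3   2.27 -0.34  0.36 -0.79] op 0.0
0.0 [455.5 111.3  56.9] dp [  0.3  -0.3 -17.8] ang [0.001 0.    0.   ]
```

View pics/a6.png

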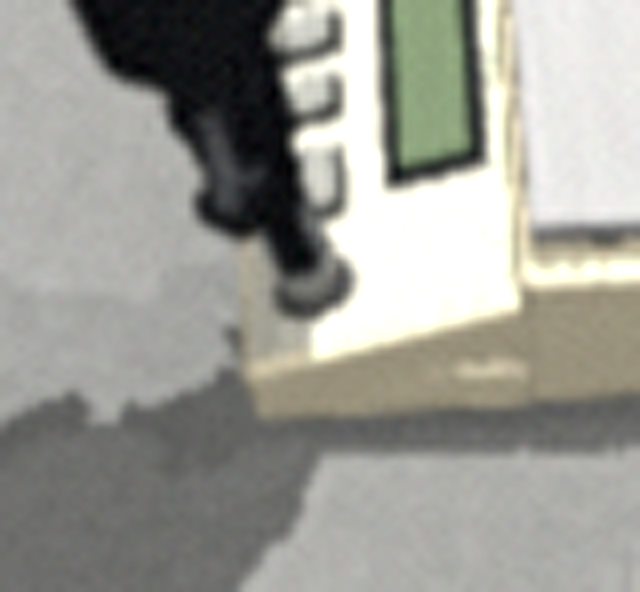

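```bash
for i in 1 2 3 4; do python3 -m creep '[{"dp":[0,0,1],"angular":[0,0,0],"fingers":0},{"dp":[0,0,1],"angular":[0,0,0],"fingers":0}]' | sed -n '2p;4p'; done; python3 d.py power 0
```

```text
eef_pos: [460.7, 110.8, 38.9]
contact_force: [-0.4, -0.2, 0.1]
eef_pos: [460.9, 110.8, 37.9]
contact_force: [-0.5, 0.5, 0.2]
eef_pos: [461.2, 110.7, 36.9]
contact_force: [-0.2, -0.6, 0.6]
eef_pos: [461.5, 110.7, 36.0]
contact_force: [-0.1, 0.8, 1.1]
t 7.0 pos [461.5 110.7  36. ] F [-0.1  0.8  1.1] q [ 0.32  0.31  2.27 -0.35  0.35 -0.78] op -0.0
0.0 [455.5 111.3  56.9] dp [  0.4  -0.3 -21.7] ang [0.001 0.    0.   ]
```

```bash
for i in 1 2 3 4; do python3 -m creep '[{"dp":[0,0,1],"angular":[0,0,0],"fingers":0},{"dp":[0,0,1],"angular":[0,0,0],"fingers":0}]' | sed -n '2p;4p'; done; python3 d.py power 0
python3 - <<'E'
from h import *
s1=optics.grab_frame('side');p=r.sense()['eef_pos']
u,v=proj('side',p)[0].astype(int)
cv2.imwrite('pics/a7.png',np.clip(1.5*cv2.resize(s1[v-37:v+37,u-40:u+40],None,fx=8,fy=8,interpolation=cv2.INTER_CUBIC),0,255).astype('uint8'))
E
```

```text
eef_pos: [461.7, 110.7, 35.0]
contact_force: [-1.0, -0.4, 2.7]
eef_pos: [462.0, 110.6, 34.0]
contact_force: [-0.6, -0.5, 2.0]
eef_pos: [462.3, 110.6, 33.1]
contact_force: [-1.1, 0.3, 2.6]
eef_pos: [462.5, 110.6, 32.1]
contact_force: [-0.6, 0.0, 2.5]
t 7.6667 pos [462.5 110.6  32.1] F [-0.6  0.   2.5] q [ 0.32  0.32  2.27 -0.36  0.35 -0.77] op 0.0
0.0 [455.5 111.3  56.9] dp [  0.4  -0.3 -25.8] ang [0.001 0.    0.   ]
```

View pics/a7.png

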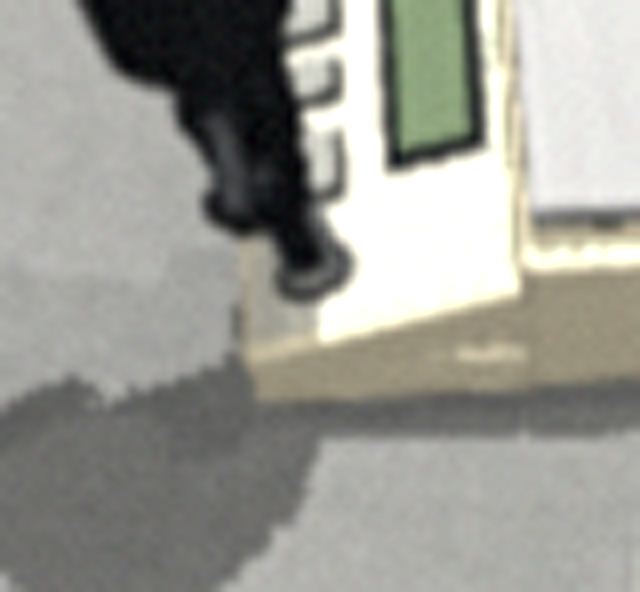

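```bash
for i in 1 2 3; do python3 -m creep '[{"dp":[0,0,1],"angular":[0,0,0],"fingers":0},{"dp":[0,0,1],"angular":[0,0,0],"fingers":0}]' | sed -n '2p;4p'; done; python3 d.py power 0
```

```text
eef_pos: [462.8, 110.5, 31.2]
contact_force: [-2.0, 1.0, 3.4]
eef_pos: [463.0, 110.5, 30.2]
contact_force: [-1.5, -0.3, 5.6]
eef_pos: [463.3, 110.4, 29.3]
contact_force: [-2.9, -0.4, 6.7]
t 8.2167 pos [463.3 110.4  29.3] F [-2.9 -0.4  6.7] q [ 0.32  0.32  2.27 -0.36  0.34 -0.77] op -0.0
0.0 [455.5 111.3  56.9] dp [  0.4  -0.3 -28.7] ang [0.001 0.    0.   ]
```

```bash
python3 -m creep '[{"dp":[0,0,0.5],"angular":[0,0,0],"fingers":0},{"dp":[0,0,-20],"angular":[0,0,0],"fingers":0},{"dp":[0,0,-50],"angular":[0,0,0],"fingers":0},{"dp":[0,0,-50],"angular":[0,0,0],"fingers":0},{"dp":[0,0,-50],"angular":[0,0,0],"fingers":0}]'; python3 d.py preset2 20
python3 - <<'E'
from h import *
s1=optics.grab_frame('side')
u,v=276,201
cv2.imwrite('pics/a8.png',np.clip(1.5*cv2.resize(s1[v-57:v+17,u-40:u+40],None,fx=8,fy=8,interpolation=cv2.INTER_CUBIC),0,255).astype('uint8'))
E
```

```text
clock: 8.63
eef_pos: [451.5, 112.8, 78.9]
tcp_rot: [3.139, 0.265, 2.988]
contact_force: [0.7, -0.7, -0.5]
opening: -0.004
t 8.6333 pos [451.5 112.8  78.9] F [ 0.7 -0.7 -0.5] q [ 0.34  0.2   2.26 -0.28  0.46 -0.85] op -0.0
20.0 [481.5 307.8  73.3] dp [  1.7 197.2   5.8] ang [ 0.002  0.003 -0.   ]
```

View pics/a8.png

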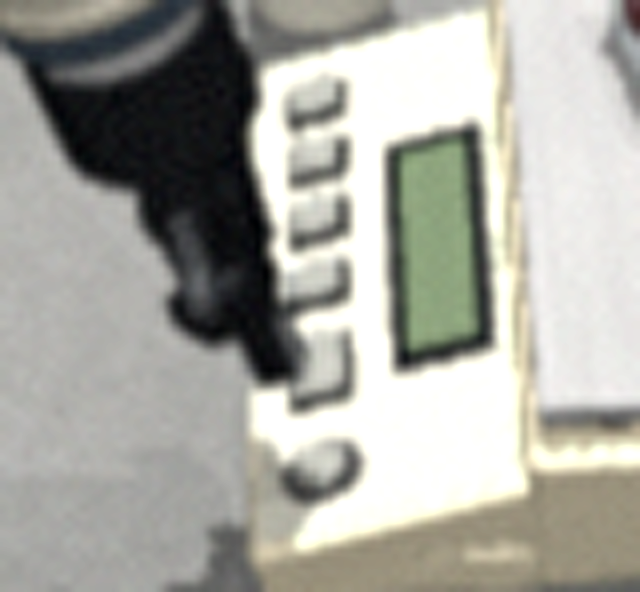

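```bash
python3 - <<'E'
from h import *
a=cv2.imread('pics/side0.png');b=optics.grab_frame('side')
g=lambda i:cv2.cvtColor(i,6).astype('float32')
a,b=g(a),g(b)
cv2.imwrite('pics/cmp.png',np.hstack([cv2.resize(x[190:212,262:292],None,fx=12,fy=12,interpolation=cv2.INTER_CUBIC) for x in(a,b)]))
E
python3 -m creep '[{"dp":[1.7,197,6],"angular":[0,0,0],"fingers":0},{"dp":[1.7,197,6],"angular":[0,0,0],"fingers":0},{"dp":[1.7,197,6],"angular":[0,0,0],"fingers":0},{"dp":[1.7,197,6],"angular":[0,0,0],"fingers":0},{"dp":[1.7,197,6],"angular":[0,0,0],"fingers":0}]' >/dev/null;  python3 -m creep '[{"dp":[0,0,0],"angular":[0,0,0],"fingers":0},{"dp":[0,0,0],"angular":[0,0,0],"fingers":0}]'; python3 d.py preset2 5
```

```text
clock: 9.32
eef_pos: [480.1, 308.3, 69.7]
tcp_rot: [-3.141, 0.261, 2.991]
contact_force: [0.5, 0.3, -1.0]
opening: 0.001
t 9.3167 pos [480.1 308.3  69.7] F [ 0.5  0.3 -1. ] q [ 0.69  0.38  2.01 -0.35  0.61 -0.46] op 0.0
5.0 [485.3 307.2  58.8] dp [-2.3 -0.3 11.9] ang [-0.    -0.001  0.003][ WARN:0@0.754] global loadsave.cpp:1063 imwrite_ Unsupported depth image for selected encoder is fallbacked to CV_8U.
```

View pics/cmp.png

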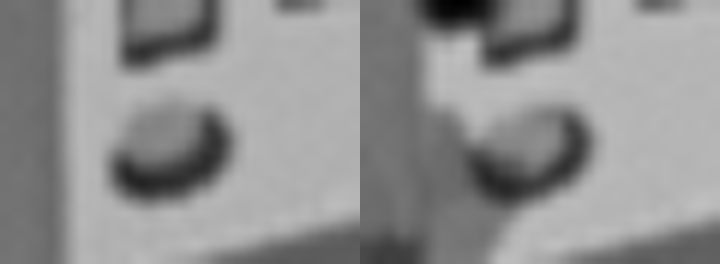

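```bash
python3 -m creep '[{"dp":[-3,0,12],"angular":[0,0,0],"fingers":0},{"dp":[-3,0,22],"angular":[0,0,0],"fingers":0},{"dp":[-3,0,27],"angular":[0,0,0],"fingers":0},{"dp":[-3,0,27],"angular":[0,0,0],"fingers":0},{"dp":[-3,0,27],"angular":[0,0,0],"fingers":0}]'; python3 d.py preset2 0;python3 - <<'E'
from h import *
for n in('side','top'):
    s1=optics.grab_frame(n);p=[486.6,307,54]
    u,v=proj(n,p)[0].astype(int)
    cv2.imwrite(f'pics/{n}9.png',np.clip(1.5*cv2.resize(s1[v-37:v+37,u-40:u+40],None,fx=8,fy=8,interpolation=cv2.INTER_CUBIC),0,255).astype('uint8'))
E
```

```text
clock: 9.73
eef_pos: [490.0, 304.3, 45.3]
tcp_rot: [-3.141, 0.261, 2.987]
contact_force: [0.2, -0.2, 0.9]
opening: -0.001
t 9.7333 pos [490.  304.3  45.3] F [ 0.2 -0.2  0.9] q [ 0.67  0.42  2.01 -0.37  0.56 -0.44] op -0.0
0.0 [486.6 307.   54. ] dp [ 1.4  2.1 -9.3] ang [-0.001 -0.001 -0.001]
```

View pics/side9.png

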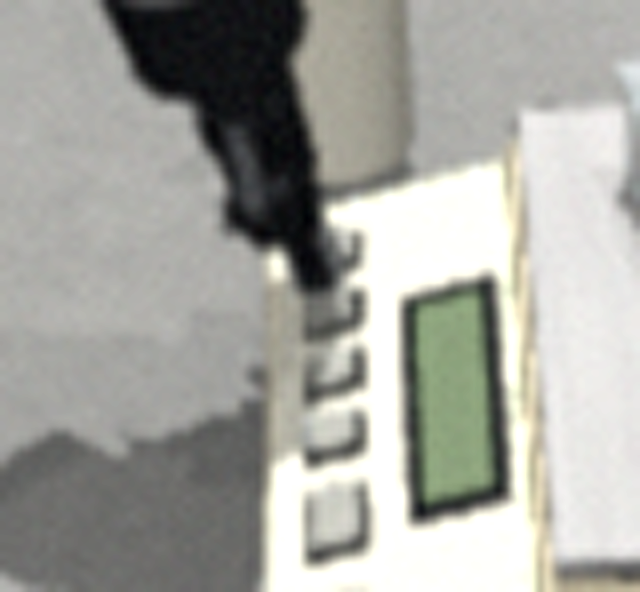

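View pics/top9.png

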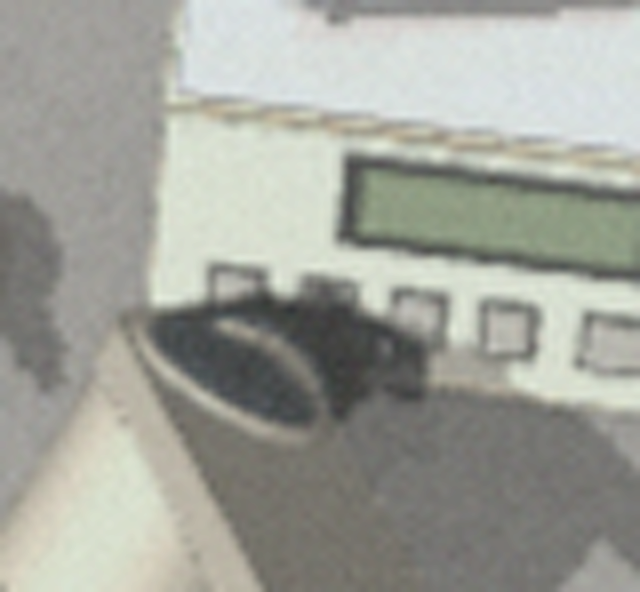

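```bash
python3 -m creep '[{"dp":[0.5,1,3],"angular":[0,0,0],"fingers":0},{"dp":[0.5,1,6],"angular":[0,0,0],"fingers":0},{"dp":[0.5,1,8],"angular":[0,0,0],"fingers":0},{"dp":[0.5,1,8],"angular":[0,0,0],"fingers":0},{"dp":[0.5,1,8],"angular":[0,0,0],"fingers":0}]'|sed -n 4p; python3 d.py preset2 0
for i in 1 2 3; do python3 -m creep '[{"dp":[0,0,1],"angular":[0,0,0],"fingers":0},{"dp":[0,0,1],"angular":[0,0,0],"fingers":0}]' | sed -n '2p;4p'; done; python3 d.py preset2 0
```

```text
contact_force: [-0.1, 0.1, -0.4]
t 10.25 pos [491.9 306.3  38.2] F [-0.1  0.1 -0.4] q [ 0.67  0.44  2.01 -0.38  0.54 -0.43] op 0.0
0.0 [486.6 307.   54. ] dp [  1.1  -0.1 -16.6] ang [ 0.001 -0.     0.   ]
eef_pos: [492.3, 306.3, 37.3]
contact_force: [-1.3, 0.2, -0.3]
eef_pos: [492.5, 306.3, 36.3]
contact_force: [-0.0, 0.4, 0.4]
eef_pos: [492.8, 306.2, 35.3]
contact_force: [-0.5, 0.3, 0.1]
t 10.75 pos [492.8 306.2  35.3] F [-0.5  0.3  0.1] q [ 0.67  0.45  2.01 -0.38  0.54 -0.43] op -0.0
0.0 [486.6 307.   54. ] dp [  1.2  -0.1 -19.7] ang [0.001 0.    0.   ]
```

```bash
for i in 1 2 3; do python3 -m creep '[{"dp":[0,0,1],"angular":[0,0,0],"fingers":0},{"dp":[0,0,1],"angular":[0,0,0],"fingers":0}]' | sed -n '2p;4p'; done; python3 d.py preset2 0
```

```text
eef_pos: [493.0, 306.1, 34.3]
contact_force: [-0.7, 0.1, 0.2]
eef_pos: [493.3, 306.1, 33.5]
contact_force: [-1.0, -0.7, 1.9]
eef_pos: [493.6, 306.1, 32.5]
contact_force: [-1.3, 0.4, 3.0]
t 11.25 pos [493.6 306.1  32.5] F [-1.3  0.4  3. ] q [ 0.67  0.45  2.01 -0.38  0.53 -0.43] op -0.0
0.0 [486.6 307.   54. ] dp [  1.2  -0.1 -22.6] ang [0.001 0.    0.   ]
```

```bash
for i in 1 2; do python3 -m creep '[{"dp":[0,0,1.2],"angular":[0,0,0],"fingers":0},{"dp":[0,0,1.2],"angular":[0,0,0],"fingers":0}]' | sed -n '2p;4p'; done; python3 -m creep '[{"dp":[0,0,0],"angular":[0,0,0],"fingers":0},{"dp":[0,0,0],"angular":[0,0,0],"fingers":0}]'; python3 d.py preset2 0
```

```text
eef_pos: [493.9, 306.1, 31.4]
contact_force: [-3.3, -0.8, 4.7]
eef_pos: [494.2, 306.0, 30.2]
contact_force: [-3.1, -0.7, 5.3]
clock: 11.75
eef_pos: [494.2, 306.0, 30.3]
tcp_rot: [3.141, 0.262, 2.988]
contact_force: [-2.4, -1.3, 5.0]
opening: 0.003
t 11.75 pos [494.2 306.   30.3] F [-2.4 -1.3  5. ] q [ 0.67  0.46  2.01 -0.39  0.53 -0.43] op 0.0
0.0 [486.6 307.   54. ] dp [  1.2  -0.2 -24.9] ang [0.001 0.    0.   ]
```

```bash
python3 -m creep '[{"dp":[0,0,-30],"angular":[0,0,0],"fingers":0},{"dp":[0,0,-70],"angular":[0,0,0],"fingers":0},{"dp":[0,0,-110],"angular":[0,0,0],"fingers":0},{"dp":[0,0,-150],"angular":[0,0,0],"fingers":0},{"dp":[0,0,-150],"angular":[0,0,0],"fingers":0}]'; python3 d.py print 60;python3 - <<'E'
from d import *
st=r.sense(); R=Ro.from_euler('xyz',st['tcp_rot']).as_matrix()
print(R.T@(np.array([480,-60,220])-st['eef_pos']))
E
```

```text
clock: 12.17
eef_pos: [457.6, 314.7, 182.3]
tcp_rot: [3.133, 0.268, 2.987]
contact_force: [2.0, 1.0, 0.7]
opening: -0.001
t 12.1667 pos [457.6 314.7 182.3] F [2.  1.  0.7] q [ 0.73  0.19  1.96 -0.27  0.83 -0.52] op -0.0
60.0 [ 603.3 -122.   213. ] dp [-211.9 -409.2   22.8] ang [0.022 0.268 0.096]
[ -87.09852362 -366.63460778  -18.41399684]
```

```bash
for i in 1; do python3 -m creep '[{"dp":[-87,-366,-18],"angular":[0.022,0.268,0.096],"fingers":0},{"dp":[-87,-366,-18],"angular":[0.022,0.268,0.096],"fingers":0},{"dp":[-87,-366,-18],"angular":[0.022,0.268,0.096],"fingers":0},{"dp":[-87,-366,-18],"angular":[0.022,0.268,0.096],"fingers":0},{"dp":[-87,-366,-18],"angular":[0.022,0.268,0.096],"fingers":0}]'; python3 d.py print 60;python3 - <<'E'
from d import *
st=r.sense(); R=Ro.from_euler('xyz',st['tcp_rot']).as_matrix()
print(R.T@(np.array([480,-60,220])-st['eef_pos']))
E
done
```

```text
clock: 12.58
eef_pos: [468.7, 103.0, 197.0]
tcp_rot: [-3.133, -0.006, 2.89]
contact_force: [0.4, 0.4, -0.5]
opening: -0.001
t 12.5833 pos [468.7 103.  197. ] F [ 0.4  0.4 -0.5] q [ 0.22  0.15  1.94 -0.01  1.06 -1.1 ] op -0.0
60.0 [ 603.3 -122.   213. ] dp [-186.3 -184.6  -15.4] ang [-0.009 -0.006 -0.002]
[ -51.44169799 -155.2918933   -21.89826011]
```

```bash
for i in 1; do python3 -m creep '[{"dp":[-51,-155,-20],"angular":[0,0,0],"fingers":0},{"dp":[-51,-155,-20],"angular":[0,0,0],"fingers":0},{"dp":[-51,-155,-20],"angular":[0,0,0],"fingers":0},{"dp":[-51,-155,-20],"angular":[0,0,0],"fingers":0},{"dp":[-51,-155,-20],"angular":[0,0,0],"fingers":0}]'; python3 d.py print 30;
done
```

```text
clock: 13.0
eef_pos: [480.1, -63.6, 219.0]
tcp_rot: [-3.131, -0.003, 2.886]
contact_force: [0.2, 1.0, -0.1]
opening: -0.001
t 13.0 pos [480.1 -63.6 219. ] F [ 0.2  1.  -0.1] q [-0.13  0.12  1.91 -0.01  1.11 -1.44] op -0.0
30.0 [ 603.3 -122.   183. ] dp [-134.1  -25.    35.9] ang [-0.011 -0.003 -0.005]
```

```bash
python3 -m creep '[{"dp":[-134,-25,35],"angular":[-0.011,-0.003,-0.005],"fingers":0},{"dp":[-134,-25,35],"angular":[-0.011,-0.003,-0.005],"fingers":0},{"dp":[-134,-25,35],"angular":[-0.011,-0.003,-0.005],"fingers":0},{"dp":[-134,-25,35],"angular":[-0.011,-0.003,-0.005],"fingers":0},{"dp":[-134,-25,35],"angular":[-0.011,-0.003,-0.005],"fingers":0}]' >/dev/null;python3 -m creep '[{"dp":[0,0,0],"angular":[0,0,0],"fingers":0},{"dp":[0,0,0],"angular":[0,0,0],"fingers":0}]'; python3 d.py print 0
python3 - <<'E'
from h import *
for n in('side','top'):
    s1=optics.grab_frame(n);p=[603,-122,153]
    u,v=proj(n,p)[0].astype(int)
    cv2.imwrite(f'pics/{n}10.png',np.clip(1.5*cv2.resize(s1[v-37:v+37,u-40:u+40],None,fx=8,fy=8,interpolation=cv2.INTER_CUBIC),0,255).astype('uint8'))
E
```

```text
clock: 13.58
eef_pos: [601.4, -114.8, 182.3]
tcp_rot: [3.139, -0.004, 2.895]
contact_force: [-1.0, 0.5, -1.0]
opening: -0.002
t 13.5833 pos [ 601.4 -114.8  182.3] F [-1.   0.5 -1. ] q [-0.19  0.36  1.69  0.    1.1  -1.52] op -0.0
0.0 [ 603.3 -122.   153. ] dp [-3.8 -6.6 29.2] ang [ 0.002 -0.004  0.004]
```

View pics/side10.png

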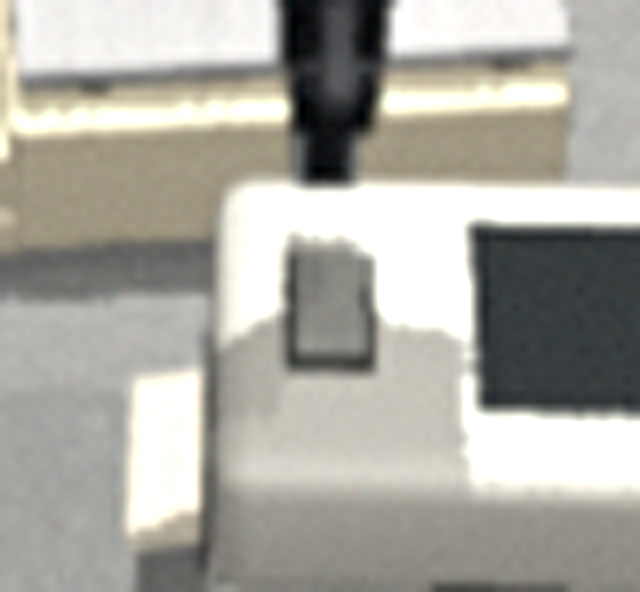

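View pics/top10.png

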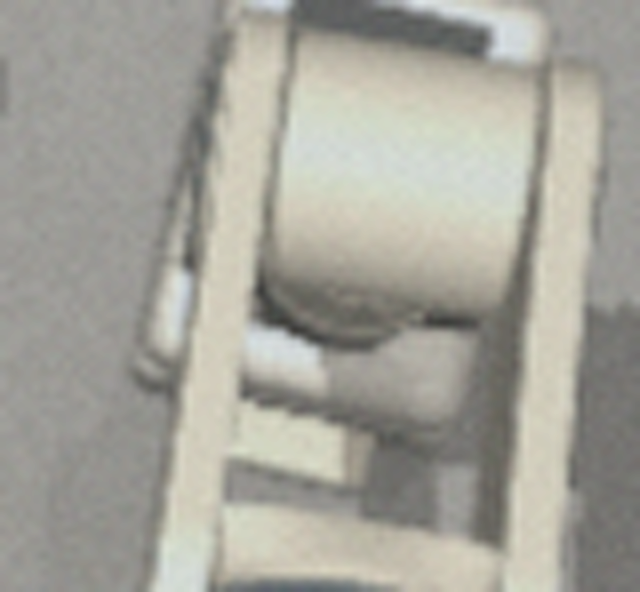

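```bash
python3 -m creep '[{"dp":[-3,-5,10],"angular":[0,0,0],"fingers":0},{"dp":[-3.8,-5.5,22],"angular":[0,0,0],"fingers":0},{"dp":[-3.8,-5.5,34],"angular":[0,0,0],"fingers":0},{"dp":[-3.8,-5.5,42],"angular":[0,0,0],"fingers":0},{"dp":[-3.8,-5.5,42],"angular":[0,0,0],"fingers":0}]' ; python3 -m creep '[{"dp":[0,0,0],"angular":[0,0,0],"fingers":0},{"dp":[0,0,0],"angular":[0,0,0],"fingers":0}]'|sed -n 4p; python3 d.py print 0
python3 - <<'E'
from h import *
for n in('side',):
    s1=optics.grab_frame(n);p=[603,-122,153]
    u,v=proj(n,p)[0].astype(int)
    cv2.imwrite(f'pics/{n}11.png',np.clip(1.5*cv2.resize(s1[v-37:v+37,u-40:u+40],None,fx=8,fy=8,interpolation=cv2.INTER_CUBIC),0,255).astype('uint8'))
E
```

```text
clock: 14.1
eef_pos: [602.9, -121.2, 137.7]
tcp_rot: [3.14, -0.007, 2.895]
contact_force: [-1.5, -0.4, 0.5]
opening: 0.003
contact_force: [-0.7, 0.4, -0.0]
t 14.2667 pos [ 604.9 -121.5  140.6] F [-0.7  0.4 -0. ] q [-0.2   0.41  1.71  0.    1.02 -1.53] op 0.0
0.0 [ 603.3 -122.   153. ] dp [  1.4  -0.8 -12.4] ang [ 0.002 -0.003  0.004]
```

View pics/side11.png

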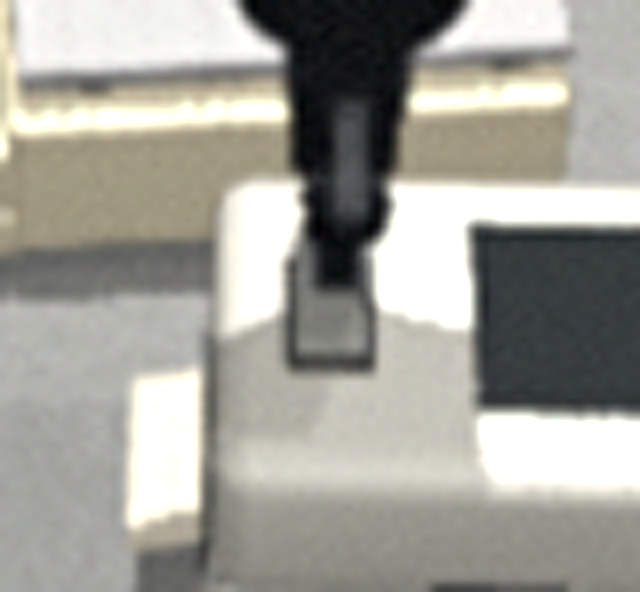

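Aligned over the print key (tip at about (340,285), key centre (332,310)). Descend.

```bash
python3 -m creep '[{"dp":[1,-0.5,2],"angular":[0,0,0],"fingers":0},{"dp":[1,-0.5,4],"angular":[0,0,0],"fingers":0},{"dp":[1,-0.5,6],"angular":[0,0,0],"fingers":0},{"dp":[1,-0.5,6],"angular":[0,0,0],"fingers":0}]' | sed -n '2p;4p'
for i in 1 2 3; do python3 -m creep '[{"dp":[0,0,1],"angular":[0,0,0],"fingers":0},{"dp":[0,0,1],"angular":[0,0,0],"fingers":0}]' | sed -n '2p;4p'; done
```

```text
eef_pos: [603.4, -121.7, 134.2]
contact_force: [-0.4, 0.2, -0.6]
eef_pos: [603.6, -121.8, 133.5]
contact_force: [-1.0, 0.2, 1.1]
eef_pos: [603.6, -121.7, 132.4]
contact_force: [-0.1, -0.0, -0.0]
eef_pos: [603.7, -121.8, 131.6]
contact_force: [-0.5, -0.2, 2.2]
```

```bash
for i in 1 2 3; do python3 -m creep '[{"dp":[0,0,1.2],"angular":[0,0,0],"fingers":0},{"dp":[0,0,1.2],"angular":[0,0,0],"fingers":0}]' | sed -n '2p;4p'; done;  python3 -m creep '[{"dp":[0,0,0],"angular":[0,0,0],"fingers":0},{"dp":[0,0,0],"angular":[0,0,0],"fingers":0}]'
```

```text
eef_pos: [603.8, -121.8, 130.4]
contact_force: [-0.1, -0.5, 2.9]
eef_pos: [603.8, -121.8, 129.3]
contact_force: [-1.2, -0.3, 4.5]
eef_pos: [603.8, -121.8, 128.1]
contact_force: [-0.9, -0.5, 4.8]
clock: 15.82
eef_pos: [603.8, -121.8, 128.2]
tcp_rot: [3.139, -0.002, 2.895]
contact_force: [-0.3, -0.0, 5.0]
opening: -0.001
```

```bash
python3 -m creep '[{"dp":[0,0,0.8],"angular":[0,0,0],"fingers":0},{"dp":[0,0,0.8],"angular":[0,0,0],"fingers":0},{"dp":[0,0,0.8],"angular":[0,0,0],"fingers":0}]'|sed -n '2p;4p'
python3 -m creep '[{"dp":[0,0,-30],"angular":[0,0,0],"fingers":0},{"dp":[0,0,-70],"angular":[0,0,0],"fingers":0},{"dp":[0,0,-110],"angular":[0,0,0],"fingers":0},{"dp":[0,0,-120],"angular":[0,0,0],"fingers":0},{"dp":[0,0,-120],"angular":[0,0,0],"fingers":0}]'
python3 -m creep '[{"dp":[40,0,0],"angular":[0,0,0],"fingers":0},{"dp":[80,0,0],"angular":[0,0,0],"fingers":0},{"dp":[120,0,0],"angular":[0,0,0],"fingers":0},{"dp":[150,0,0],"angular":[0,0,0],"fingers":0},{"dp":[150,0,0],"angular":[0,0,0],"fingers":0}]'
python3 -m creep '[{"dp":[0,0,0],"angular":[0,0,0],"fingers":0},{"dp":[0,0,0],"angular":[0,0,0],"fingers":0},{"dp":[0,0,0],"angular":[0,0,0],"fingers":0}]'
python3 - <<'E'
from h import *
for n in('side','top'): cv2.imwrite(f'pics/{n}12.png',optics.grab_frame(n))
E
```

```text
eef_pos: [603.7, -121.8, 127.4]
contact_force: [-2.5, 0.7, 6.1]
clock: 16.48
eef_pos: [606.0, -122.5, 251.0]
tcp_rot: [3.139, 0.004, 2.895]
contact_force: [-0.4, -0.1, -0.3]
opening: -0.003
clock: 16.9
eef_pos: [452.1, -84.0, 245.4]
tcp_rot: [3.14, -0.009, 2.895]
contact_force: [0.4, 0.3, -0.8]
opening: -0.004
clock: 17.15
eef_pos: [459.4, -85.7, 247.2]
tcp_rot: [3.139, -0.003, 2.895]
contact_force: [0.6, -0.2, -0.5]
opening: 0.002
```

View pics/side12.png

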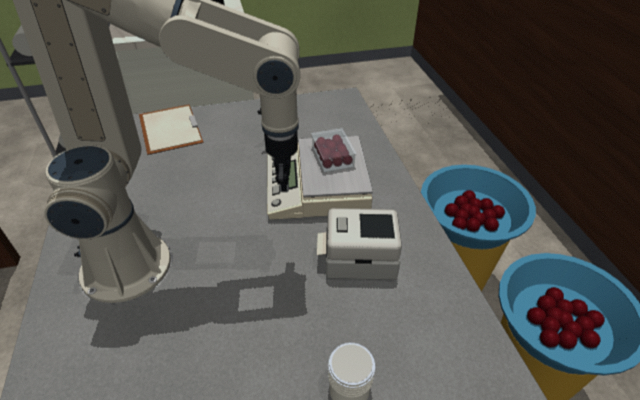

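View pics/top12.png

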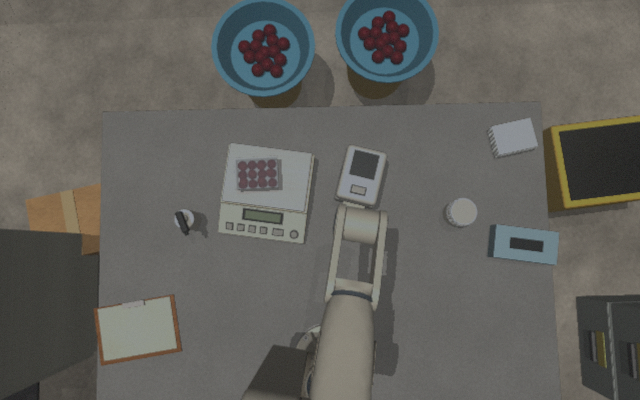

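The arm is clear at TCP z of about 247 mm. The tub (258,175), spray bottle (184,220) and empties (461,213) sit where they did in the first top picture. Now I hand in.

```bash
python3 -c "
from rig import r
print(r.sign_off())"
```

```text
the job is handed in; nothing more can be done
None
```

I pressed the power button, the second preset key and the print key in that order, lifted clear after each, and handed the job in at about 17 s. No verdict was reported.

- **Power button:** the force held steady at about 2.5 N while the latch moved, then rose to about 7 N on the overtravel spring. A before-and-after crop shows the cap sitting lower, so it latched.
- **Second preset key:** pressed with about 5.5 N, which I estimate at 3.5 mm down, and held for more than 0.25 s.
- **Print key:** pressed with about 6 N, which I estimate at 4 mm down.
- **Final pictures:** the tub, spray bottle and empties look unmoved. The arm is clear of everything and the wrist force reads about zero.

**Disagreement:** the fingertips, when shut, really end about 20 mm behind the reported TCP. Both the pictures and the contact heights showed this. I therefore found each contact by force, going down slowly, instead of trusting the reported height.

The key travels are inferred from force, because the state does not report the key joints.

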